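# Hold the end batten against the casting frame

## Robot

A 6-joint arm with a two-finger parallel gripper is mounted at the origin on the work surface. World frame = base frame: x ahead of the robot, y to its left, z up, the work surface at z = 0. Lengths are in m, angles in rad, forces in N, time in s.
With the tool pointing down it reaches from about 0.275 to 0.975 m from the base axis. Payload 8.4 kg.
Tool frame: the origin (TCP) lies midway between the tips of the shut fingers; the grasp point (between the pads) lies 19 mm behind it; z points along the fingers, y is the line along which they close (so a half turn about z gives the same grasp; the last joint's range is limited). The gripper opens to 92 mm and grips with 3 to 60 N. Pads are 20 mm wide; open, the fingers measure 128 mm over their backs; the gripper's body (75 mm by 189 mm) begins 69 mm behind the grasp point.
Start: joints at [1.141, 0.353, 1.633, -0, 1.155, -0.002], TCP at [0.259, 0.569, 0.215] pointing down, gripper open.
Joint ranges: [-2.63, 2.63], [-0.92, 2.1], [0.06, 2.66], [-1.3, 4.44], [0, 2.69], [-3.02, 3.02]. Speed limits (rad/s): [2.22, 2.22, 2.79, 3.14, 3.14, 3.14].

## Interface

Orientations are given as a unit quaternion [w, x, y, z].
In Python, from rig import status, viewer, job gives the robot as it stands.
- The arm moves only by the tool jog_arm, never from a script. Its argument "increments" is a list of rows, each a list of 6 numbers: the shift along the world's x, y, z in mm, then the turn, a rotation vector about the world's x, y, z in degrees. A call has exactly 5 rows; each row is the pose to reach, as a shift and turn from the pose commanded when the call began; what a row does not reach only later rows make up. A row lasts 1/10 s, in which the tool goes at most 50 mm and 8.59 degrees, less where a joint would pass 70% of its speed; a pose out of reach is approached as far as the arm can. A call with a gripper value outside its range is refused whole. "claw" is the opening, from 0 (shut) to 1 (fully open), set as the call begins (left out, the last holds). The fingers move at their own pace and stop on an object; "force" is the grip in N (left out, the last holds). Time passes only in rows, so rows that repeat a pose let the fingers close, or fill a call up. It gives the time, the measured TCP pose, the force, the opening and the grip force at its end, in the units of the state.
- status.get_obs(): the state, without advancing time (a new reading comes with each control period).
- viewer.snapshot(name): name is "side" or "top" or "wrist"; returns (picture, depth): 420x560x3 uint8, red, green, blue; 420x560 float32, m along the optical axis (not along the pixel's ray), 0 where there is no reading.
- viewer.camera_info(name): a dict with "vertical_fov" (degrees; the focal length in pixels is half the picture's height over the tangent of half this angle, whatever the lens; pixels are square), "cx", "cy" (the principal point, pixels), "rvec" (rotation vector, rad) and "tvec" (3), from world to camera coordinates, as OpenCV has them; the wrist camera has in their place "tool_from_camera" (4x4, takes a point from camera to tool coordinates, whose origin is the TCP and whose axes are the flange's). Camera axes: x right, y down, z forward; pixel columns grow to the right and rows downward; lengths in m; the calibration is good to about 2 mm. A picture is of the moment at which its call begins: read the wrist's pose just before it. camera_info takes no time and is no camera call.
- job.job_done(): hands the job in; it is judged then, once.
The state is a dict: "clock": time; "qpos": joint angles; "joint_vel": joint speeds; "tau": joint torques, N m; "tcp_pos": TCP position; "tcp_rot": TCP orientation; "force": force on the tool from outside, world axes, zero at the start; "torque": the same for the moment, N m; "gripper_width": finger opening in m; "gripper_force": force on a finger pad.
Only numpy, scipy, OpenCV 4.12 (cv2) and the standard library are available. Lean on these libraries where they do the work, as an engineer would, in place of code of your own. Each camera call takes 0.05 s, during which the arm holds its last target. There are 200 camera calls.

## Task

The plaster-casting frame on the white baseboard still lacks its end: take its end batten out of the tray (the one as thick as the frame's battens and as long as the frame is wide, with a screw hole near each end), set it down on the baseboard across the open end of the frame with its ends flush with the outer faces of the two sides and its holes level, and press it squarely against both sides with a steady push of about 12 newtons, so that a workmate can drive the screws. Finish while still holding it pressed there: do not let go or ease off. Do not ram the frame, do not shift the dish model inside it, and leave the other battens in the tray and the things on the bench as they are.

Things in the scene. Friction and masses are not known exactly. Their poses are not given: they have to be found in the camera images.
- end_batten: the batten to pick: planed pale timber, 200 mm long, 30 mm wide, 30 mm high, about 0.1 kg, with a dark 9 mm screw hole through it 15 mm from each end (hole axis along its y). Lies in the tray with its holes level. Origin: centre of its underside; x along its length, y across, z up. The two long faces are alike, so either may face the frame
- frame: baseboard of the casting frame: white laminate, 270 mm (x) by 260 mm (y), 18 mm thick, screwed to the bench and immovable; it lies flat. Origin: its underside, straight below point mouth; the board runs from 80 mm on the +x side of the origin to 190 mm on the -x side. +x points out of the frame's open end (roughly away from the robot), y along the open end, z up
- mouth (a point): middle of the frame's open end: at baseboard-top height (18 mm above the bench), in the plane of the end faces of the two sides, midway between them. Axes as frame. In place, the batten's length lies along this y and its underside centre is 15 mm out along this +x (half its width), at y = 0 and z = 0
- u_frame: the three battens already screwed down on the baseboard, a U open to +x: two sides and a 200 mm back, all pale timber 30 mm wide and 30 mm high. Outside 200 mm across (y), clear inside 140 mm across and 150 mm deep. Rigid. Origin as point mouth
- side_left: the frame's side at +y: 150 mm long, 30 mm wide, 30 mm high, its square end face at mouth x = 0, mouth y from 70 to 100 mm. Rigid. Origin as point mouth
- side_right: the frame's side at -y: the same, its end face at mouth y from -100 to -70 mm. Rigid. Origin as point mouth
- dish_model: loose white fired-clay model of a shallow dish, upside down inside the frame: 80 mm across, 22 mm high, its centre about 80 mm inside the open end (mouth x = -80 mm), so about 40 mm is free between it and the open end. Origin: centre of its underside. To be left where it is
- tray: white steel tray, 280 mm (x) by 270 mm (y), 50 mm high, walls and floor 3 mm; immovable. Four battens lie in it side by side along its x, about 58 mm apart from centre to centre, in any order. Origin: centre of its underside
- short_batten: wrong batten in the tray: 130 mm long, 30 by 30 mm, no holes. Stays in the tray. Origin: centre of its underside, x along it
- thin_batten: wrong batten in the tray: 200 mm long but only 20 by 20 mm, no holes. Stays in the tray. Origin: centre of its underside, x along it
- guide_strip: flat guide strip in the tray: 240 mm long, 24 mm wide, 10 mm high. Stays in the tray. Origin: centre of its underside, x along it
- drink_can: drink can on the bench at the far edge between frame and tray, 66 mm across, 120 mm high; leave alone. Origin: centre of its underside
- water_bowl: blue bowl on the robot's side of the tray, 110 mm across, 50 mm high; leave alone. Origin: centre of its underside
- screw_tub: small clear tub of screws on the robot's side of the frame, 68 mm across, 35 mm high; leave alone. Origin: centre of its underside
- screwdriver: screwdriver lying on the bench to the right of the frame, about 0.2 m long; leave alone. Its x runs along it, handle at -x
There are look-alikes about, which are no part of the job. Leave any purple look-alike of the end_batten alone.

How it is judged:
On the way:
1. the end batten is lifted clear of the tray in the gripper (height (world z) of end_batten above 0.06 m and contact force between end_batten and tray below 0.05 N and contact force between end_batten and the fingers above 0.3 N), for 0.1 s.
At the end, for the whole second after the job is handed in: the batten stands on the baseboard (within 3 mm) across the open end, upright within 4 and square within 3 degrees, ends flush within 6 mm, at rest; the fingers press it on the sides with 6 to 20 N in all, at least 1.5 N on each, through the last second (contact force between end_batten and side_left above 1.5 N and contact force between end_batten and side_right above 1.5 N and contact force between end_batten and u_frame between 6 and 20 N and contact force between end_batten and the fingers above 3 N and x of end_batten in the frame of mouth between 0.01 and 0.02 m and y of end_batten in the frame of mouth between -0.006 and 0.006 m and z of end_batten in the frame of mouth between -0.004 and 0.003 m and angle between the x axis of end_batten and the y axis of mouth, either way round below 0.05 rad and angle between the z axis of end_batten and the z axis of mouth, either way round below 0.07 rad and linear speed of end_batten below 0.01 m/s); the arm keeps its last pose, push and grip.
It fails at once if the frame is rammed: the end batten meets it with more than 40 N (contact force between end_batten and u_frame above 40 N).
It fails at once if the dish model is shifted by more than 8 mm (distance of dish_model from where it was at the start of the episode above 0.008 m).
It fails at once if a wrong batten is lifted out of the tray (height (world z) of any of short_batten, thin_batten, guide_strip above 0.06 m).
It fails at once if the can, bowl, tub of screws or screwdriver is moved more than 30 mm (distance of any of drink_can, water_bowl, screw_tub, screwdriver from where it was at the start of the episode above 0.03 m).
It also fails if it takes over 45 s, if anything falls off the work surface, if the arm or the gripper's body presses on something with over 40 N, if the wrist force passes 120 N, or if a joint passes its speed limit or range.

## Working session

There is one attempt and no reset: what is moved stays moved. The work goes in short steps, Python scripts to look and compute and a tool call to move; the robot and the scene stay as the last step left them, time stands still between calls to the robot, and variables do not carry over. Pictures are saved under pics/ and viewed, at most 10 in all, crops included, and the job is handed in when it is done.

Besides the shell and the picture viewer there is one more tool, called after "Call:" as a command line: name --pt "numbers of a row" for each row, then --argument value for the rest. jog_arm: Moves the arm, as the interface text tells. Its arguments: {"type":"object","properties":{"increments":{"type":"array","items":{"type":"array","items":{"type":"number"}}},"claw":{"type":"number"},"force":{"type":"number"}},"required":["increments"]}

```bash
ls; mkdir -p pics
cat > h.py <<'E'
import numpy as np, cv2
from scipy.spatial.transform import Rotation as R
from rig import status, viewer, job
def cam(name):
    """returns f,cx,cy, Rwc (cam->world), origin"""
    c=viewer.camera_info(name); f=210/np.tan(np.radians(c["vertical_fov"])/2)
    if "rvec" in c:
        M=R.from_rotvec(np.ravel(c["rvec"])).as_matrix(); return f,c["cx"],c["cy"],M.T,-M.T@np.ravel(c["tvec"])
    o=status.get_obs(); q=o["tcp_rot"]; Rt=R.from_quat([q[1],q[2],q[3],q[0]]).as_matrix(); T=np.array(c["tool_from_camera"])
    return f,c["cx"],c["cy"],Rt@T[:3,:3],Rt@T[:3,3]+np.array(o["tcp_pos"])
def ray(C,px,z):
    f,cx,cy,M,o=C; px=np.atleast_2d(px).astype(float)
    d=np.c_[(px[:,0]-cx)/f,(px[:,1]-cy)/f,np.ones(len(px))]@M.T
    return o+d*((z-o[2])/d[:,2])[:,None]
def cloud(C,D):
    f,cx,cy,M,o=C; v,u=np.mgrid[:D.shape[0],:D.shape[1]]
    return o+np.stack([(u-cx)/f*D,(v-cy)/f*D,D],-1)@M.T
E
python3 - <<'E'
from h import *
import numpy as np
o=status.get_obs(); print(o)
for n in ("top","side","wrist"):
    C=cam(n); p,d=viewer.snapshot(n); cv2.imwrite(f"pics/{n}0.png",p[:,:,::-1]); np.savez(f"{n}0.npz",p=p,d=d,C=np.array(C,dtype=object))
    print(n,C, viewer.camera_info(n))
E
```

```text
pics
{'clock': 0.0, 'qpos': array([ 1.14061428e+00,  3.53670360e-01,  1.63412381e+00, -1.28758505e-05,
        1.15518959e+00, -2.37325418e-03]), 'joint_vel': array([ 0.00181264, -0.00037477,  0.00142049,  0.00111898, -0.00045602,
       -0.00111357]), 'tau': array([ 2.05563338e-03, -5.93825805e+01, -3.34217691e+01,  6.99870964e-02,
        2.32738873e-02, -1.02458487e-04]), 'tcp_pos': array([0.25908262, 0.56823195, 0.21385424]), 'tcp_rot': array([-1.43511231e-04,  2.12274325e-01,  9.77209869e-01, -6.80610387e-04]), 'force': array([1.0908926 , 0.25836478, 0.24225375]), 'torque': array([-0.00414291,  0.03496808, -0.0520175 ]), 'gripper_force': 0.0, 'gripper_width': 0.09200241499583907}
top (np.float64(395.25381886452107), 278.30728035259335, 212.11156717588784, array([[-0.0113333 , -0.99478377,  0.10137461],
       [-0.99990746,  0.01051162, -0.00863592],
       [ 0.00752527, -0.1014631 , -0.99481084]]), array([ 0.45501295, -0.02409547,  1.13450337])) {'vertical_fov': 55.96378930685463, 'cx': 278.30728035259335, 'cy': 212.11156717588784, 'rvec': array([ 2.16113485, -2.18493219,  0.119
[... 552 characters left out ...]
(304.68863194103966), 276.5964172920121, 206.65112625018807, array([[ 0.41475172,  0.87699607,  0.24260855],
       [ 0.90993299, -0.39923358, -0.11240327],
       [-0.00171975,  0.26737698, -0.96359047]]), array([0.19107652, 0.59916685, 0.38347981])) {'vertical_fov': 69.15141432376807, 'cx': 276.5964172920121, 'cy': 206.65112625018807, 'tool_from_camera': array([[ 9.64049276e-05, -9.63602659e-01, -2.67338562e-01,
         7.47180543e-02],
       [ 9.99999904e-01,  2.07374069e-04, -3.86855100e-04,
        -3.20422526e-04],
       [ 4.28213688e-04, -2.67338499e-01,  9.63602586e-01,
        -1.69578224e-01],
       [ 0.00000000e+00,  0.00000000e+00,  0.00000000e+00,
         1.00000000e+00]])}
```

View pics/top0.png

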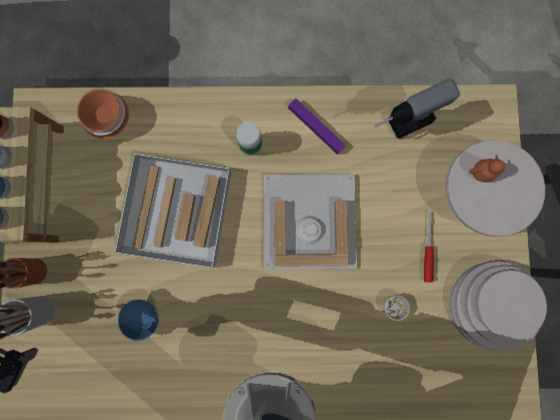

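View pics/side0.png

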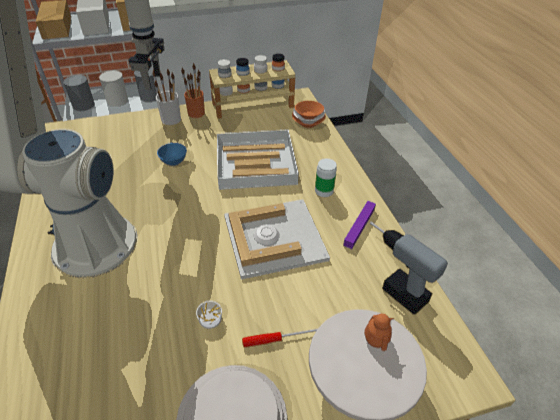

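Top view: candidates are the battens at (147,207), (164,212), (185,217) and (206,212) in the tray, plus the purple look-alike at (317,126), and the frame's own battens at (280,228), (341,228) and (310,260). By its length and thickness, (206,212) is the likely end batten. The side view shows the same tray near (258,158), with the frame open toward the far edge. Next I'll measure heights and sizes and make a close crop.

```bash
cat > seg.py <<'E'
from h import *
def timber(p):
    h=cv2.cvtColor(p,cv2.COLOR_RGB2HSV); return ((h[...,0]<25)&(h[...,1]>70)&(h[...,2]>50)).astype(np.uint8)
def blobs(name,p,d,C,zlo,zhi,box,amin=60):
    W=cloud(C,d); m=timber(p)&(d>0)&(W[...,2]>zlo)&(W[...,2]<zhi)&(W[...,0]>box[0])&(W[...,0]<box[1])&(W[...,1]>box[2])&(W[...,1]<box[3])
    n,l,s,c=cv2.connectedComponentsWithStats(m.astype(np.uint8),connectivity=4)
    for i in range(1,n):
        if s[i,4]<amin: continue
        q=W[l==i]; zt=np.percentile(q[:,2],70); t=q[abs(q[:,2]-zt)<.004]
        r=cv2.minAreaRect((t[:,:2]*1000).astype(np.float32))
        print(name,"px",c[i].round(),"n",s[i,4],"ztop",round(zt,4),"c",np.round(r[0],1),"size",np.round(r[1],1),"ang",round(r[2],1))
E
python3 - <<'E'
from seg import *
for n in ("top","side"):
    z=np.load(f"{n}0.npz",allow_pickle=True); p,d,C=z["p"],z["d"],tuple(z["C"])
    blobs(n,p,d,C,.008,.075,(.25,.72,-.3,.5))
    W=cloud(C,d)
    if n=="top":
        for px in [(220,150),(300,100),(290,185),(310,185),(270,200),(175,235),(310,230),(200,300),(450,150)]: print(px,W[px[1],px[0]].round(4))
        a=cv2.resize(p[140:280,105:370],None,fx=3,fy=3,interpolation=cv2.INTER_CUBIC); cv2.imwrite("pics/crop1.png",a[:,:,::-1])
E
```

```text
top px [145. 207.] n 687 ztop 0.0152 c [589.8 344.5] size [ 25.1 237. ] ang 78.6
top px [206. 211.] n 795 ztop 0.0351 c [572.4 168.8] size [ 30.7 195.7] ang 77.5
top px [164. 212.] n 537 ztop 0.0249 c [573.7 287.9] size [ 20.7 196.6] ang 79.3
top px [185. 217.] n 528 ztop 0.0349 c [557.2 228.6] size [ 30.7 126.5] ang 79.9
top px [312. 240.] n 1871 ztop 0.0503 c [ 507.8 -122.3] size [197.1 176. ] ang 89.4
(220, 150) [0.754  0.1341 0.0049]
(300, 100) [ 0.9032 -0.1019  0.0043]
(290, 185) [ 0.6454 -0.0679  0.0237]
(310, 185) [ 0.6459 -0.1254  0.0177]
(270, 200) [ 0.6033 -0.0106  0.0208]
(175, 235) [0.5076 0.2612 0.0053]
(310, 230) [ 0.5159 -0.1211  0.038 ]
(200, 300) [0.3244 0.189  0.0028]
(450, 150) [ 0.7485 -0.5403  0.0019]
side px [253. 147.] n 267 ztop 0.0133 c [589. 344.] size [ 33.3 237.5] ang 78.5
side px [254. 164.] n 962 ztop 0.0319 c [577.7 197.9] size [ 94.7 196.2] ang 79.1
side px [259. 236.] n 1755 ztop 0.0481 c [ 506.4 -121.4] size [206.  179.6] ang 89.7
```

View pics/crop1.png

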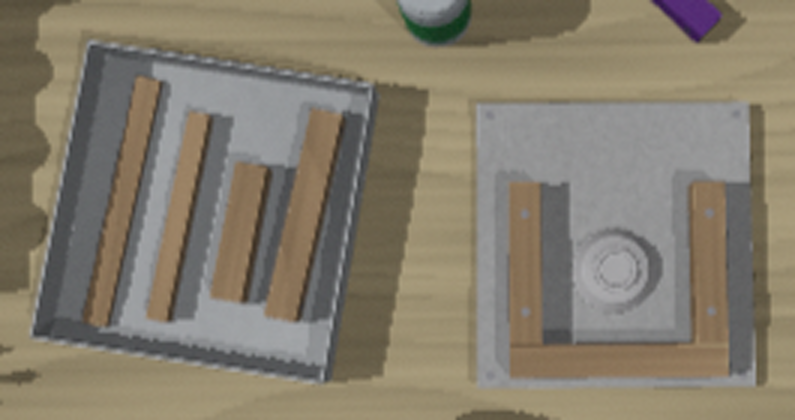

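The crop shows battens at crop px (123,200) long and flat = guide strip, (180,215) narrow = thin, (240,232) short, and (305,215) the 30 x 196 mm one with its top at 33 mm = end batten. The purple one is at (690,15). The frame opens upward with its mouth centre at about crop (617,182). Now I'll move over the chosen batten.

Call:
jog_arm --pt "30 -38 0 0 0 3" --pt "60 -76 0 0 0 6" --pt "90 -114 0 0 0 9" --pt "120 -152 0 0 0 12" --pt "150 -190 0 0 0 13" --claw 0.46

```text
clock: 0.65
tcp_pos: [0.41, 0.377, 0.2145]
tcp_rot: [-0.0, 0.099, 0.995, -0.0]
force: [0.5, 0.3, -0.3]
gripper_width: 0.0539
gripper_force: 0.0
```

Call:
jog_arm --pt "30 -38 0 0 0 0" --pt "60 -76 0 0 0 0" --pt "90 -114 0 0 0 0" --pt "120 -152 0 0 0 0" --pt "150 -190 0 0 0 0"

```text
clock: 1.15
tcp_pos: [0.5601, 0.1869, 0.2145]
tcp_rot: [-0.0, 0.1, 0.995, 0.0]
force: [-0.5, 1.4, -0.6]
gripper_width: 0.0427
gripper_force: 0.0
```

Call:
jog_arm --pt "13 -19 0 0 0 0" --pt "13 -19 0 0 0 0" --pt "13 -19 0 0 0 0" --pt "13 -19 0 0 0 0" --pt "13 -19 0 0 0 0"

```text
clock: 1.65
tcp_pos: [0.5716, 0.1708, 0.2146]
tcp_rot: [-0.0, 0.1, 0.995, 0.0]
force: [-0.3, -0.4, -0.4]
gripper_width: 0.042
gripper_force: 0.0
```

Run:
```python
from seg import *
C=cam("wrist"); o=status.get_obs(); p,d=viewer.snapshot("wrist"); cv2.imwrite("pics/w1.png",p[:,:,::-1])
np.savez("w1.npz",p=p,d=d,C=np.array(C,dtype=object)); print(o["clock"],o["tcp_pos"],o["tcp_rot"],o["force"],o["gripper_width"])
blobs("w",p,d,C,.008,.07,(.35,.75,-.3,.42))
```

```text
1.65 [0.57157577 0.17079507 0.21460446] [-1.13738379e-04  9.95204898e-02  9.95035505e-01  5.12920791e-05] [-0.25678439 -0.39408157 -0.38825624] 0.042043454618031655
w px [421. 160.] n 4050 ztop 0.0127 c [589.5 346.1] size [ 25.3 239.5] ang 78.8
w px [374. 159.] n 3332 ztop 0.0227 c [572.8 290.1] size [ 20.8 199. ] ang 79.3
w px [ 75. 153.] n 8086 ztop 0.0476 c [508.6 -62.3] size [180.6  87.4] ang 0.4
w px [277. 180.] n 4228 ztop 0.0328 c [571.8 170.7] size [ 30.  199.2] ang 77.5
w px [324. 162.] n 3104 ztop 0.0327 c [556.4 230.8] size [ 30.  128.8] ang 79.9
w px [  3. 253.] n 131 ztop 0.0255 c [ 585.1 -191. ] size [22.7  3.1] ang 0.4
```

View pics/w1.png

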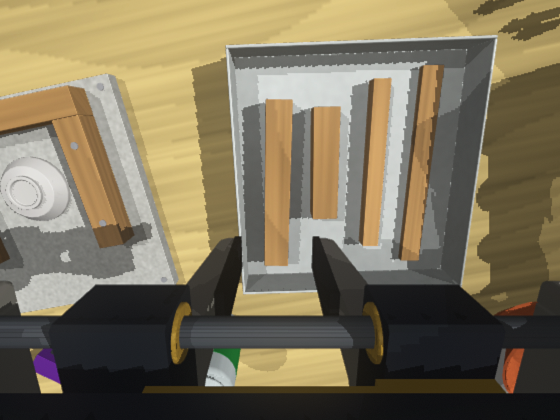

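The wrist view shows the end batten at (277,180), 30 x 199 mm with its top at 33 mm, and the fingers straddling it in column. Next is a quick look at the frame before picking.

Call:
jog_arm --pt "11 -41 10 0 0 0" --pt "22 -82 20 0 0 0" --pt "33 -123 30 0 0 0" --pt "44 -164 40 0 0 0" --pt "55 -205 50 0 0 0"

```text
clock: 2.2
tcp_pos: [0.6274, -0.036, 0.2652]
tcp_rot: [0.0, 0.1, 0.995, 0.0]
force: [0.1, 0.8, 0.1]
gripper_width: 0.0421
gripper_force: 0.0
```

Call:
jog_arm --pt "11 -41 5 0 0 0" --pt "23 -85 10 0 0 0" --pt "23 -85 10 0 0 0" --pt "23 -85 10 0 0 0" --pt "23 -85 10 0 0 0"

```text
clock: 2.7
tcp_pos: [0.6499, -0.1188, 0.2743]
tcp_rot: [-0.0, 0.1, 0.995, 0.0]
force: [0.3, -0.2, -0.0]
gripper_width: 0.0423
gripper_force: 0.0
```

```bash
cat > fr.py <<'E'
from seg import *
def frame(p,d,C):
    W=cloud(C,d); t=timber(p).astype(bool)&(d>0)&(abs(W[...,2]-.048)<.004)&(W[...,0]>.38)&(W[...,0]<.68)&(W[...,1]<.05)&(W[...,1]>-.3)
    q=W[t]; r=cv2.minAreaRect((q[:,:2]*1000).astype(np.float32)); print("U",r,"z",np.median(q[:,2]))
    for nm,s in (("L",q[(q[:,1]>-.08)&(q[:,0]>.47)]),("R",q[(q[:,1]<-.17)&(q[:,0]>.47)])):
        if len(s)>50: print(nm,len(s),cv2.minAreaRect((s[:,:2]*1000).astype(np.float32)),"maxx",np.sort(s[:,0])[-15:].mean().round(4))
    b=(d>0)&(abs(W[...,2]-.018)<.003)&(W[...,0]>.6)&(W[...,0]<.64)&(W[...,1]<-.05)&(W[...,1]>-.2)
    print("board z",np.median(W[b][:,2]) if b.any() else None)
E
python3 - <<'E'
from fr import *
C=cam("wrist"); o=status.get_obs(); p,d=viewer.snapshot("wrist"); cv2.imwrite("pics/w2.png",p[:,:,::-1])
np.savez("w2.npz",p=p,d=d,C=np.array(C,dtype=object)); print(o["clock"],o["tcp_pos"],o["tcp_rot"])
frame(p,d,C)
E
```

```text
2.7 [ 0.64988529 -0.11884542  0.27429116] [-4.00748924e-04  9.97966736e-02  9.95007735e-01  2.65554939e-04]
U ((507.57489013671875, -120.5816421508789), (200.35020446777344, 180.05133056640625), 89.63843536376953) z 0.047443357183681534
L 2796 ((534.05712890625, -35.81764221191406), (30.45404815673828, 128.1514129638672), 89.66075134277344) maxx 0.5978
R 2602 ((533.5701904296875, -205.44973754882812), (30.476198196411133, 126.99823760986328), 89.69446563720703) maxx 0.5967
board z 0.01744192072020878
```

View pics/w2.png

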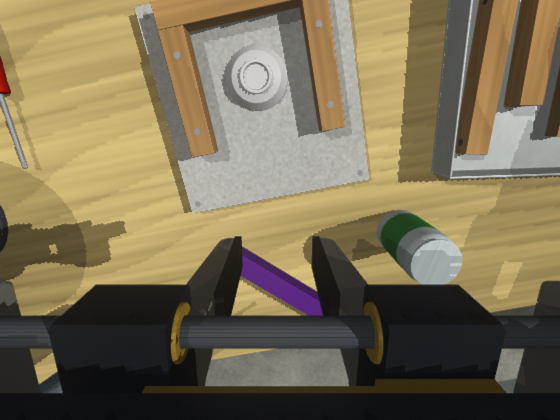

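The wrist view shows the side ends at (203,155) and (332,130), with the dish at (255,75) clear of the mouth. The mouth is at about (0.598, -0.121), frame yaw is -0.4°, and the board top is at 18 mm. Returning to pick.

Call:
jog_arm --pt "-11 41 -10 0 0 0" --pt "-22 82 -20 0 0 0" --pt "-33 123 -30 0 0 0" --pt "-44 164 -40 0 0 0" --pt "-55 205 -50 0 0 -1.1"

```text
clock: 3.25
tcp_pos: [0.5939, 0.0876, 0.2244]
tcp_rot: [0.0, 0.109, 0.994, 0.0]
force: [0.5, 0.1, 0.7]
gripper_width: 0.0422
gripper_force: 0.0
```

Call:
jog_arm --pt "-11 41 -25 0 0 0" --pt "-23 85 -60 0 0 0" --pt "-23 85 -100 0 0 0" --pt "-23 85 -124 0 0 0" --pt "-23 85 -124 0 0 0"

```text
clock: 3.75
tcp_pos: [0.5687, 0.1707, 0.0973]
tcp_rot: [-0.003, 0.108, 0.994, -0.001]
force: [0.1, 0.7, -0.0]
gripper_width: 0.0424
gripper_force: 0.0
```

Run:
```python
from seg import *
C=cam("wrist"); o=status.get_obs(); p,d=viewer.snapshot("wrist"); q=o["tcp_rot"]
print(o["clock"],o["tcp_pos"],np.degrees(np.arctan2(*R.from_quat([q[1],q[2],q[3],q[0]]).as_matrix()[[1,0],1])),o["force"])
blobs("w",p,d,C,.008,.07,(.45,.75,.1,.42))
```

```text
3.75 [0.56870167 0.17068413 0.09729113] 77.55452666805266 [ 0.0533395   0.7007186  -0.04309037]
w px [487. 160.] n 7991 ztop 0.0127 c [582.2 347.4] size [ 25.9 226.1] ang 78.6
w px [420. 167.] n 7104 ztop 0.0226 c [566.3 291.4] size [ 21.5 186.1] ang 79.3
w px [278. 199.] n 8299 ztop 0.0327 c [565.3 172.1] size [ 30.  185.6] ang 77.5
w px [348. 176.] n 6436 ztop 0.0327 c [556.1 230.9] size [ 30.4 129.3] ang 79.7
```

Call:
jog_arm --pt "0 0 -25 0 0 0" --pt "0 0 -50 0 0 0" --pt "0 0 -70 0 0 0" --pt "0 0 -84 0 0 0" --pt "0 0 -90 0 0 0"

```text
clock: 4.3
tcp_pos: [0.5727, 0.1698, 0.0108]
tcp_rot: [0.0, 0.11, 0.994, 0.0]
force: [-0.3, 0.3, 0.4]
gripper_width: 0.0423
gripper_force: 0.0
```

Call:
jog_arm --pt "0 0 0 0 0 0" --pt "0 0 0 0 0 0" --pt "0 0 0 0 0 0" --pt "0 0 0 0 0 0" --pt "0 0 0 0 0 0"

```text
clock: 4.8
tcp_pos: [0.5726, 0.1698, 0.0111]
tcp_rot: [0.0, 0.11, 0.994, 0.0]
force: [-0.0, -1.1, 0.6]
gripper_width: 0.0424
gripper_force: 0.0
```

Call:
jog_arm --pt "-1 1 -4 0 0 0" --pt "-1 1 -4 0 0 0" --pt "-1 1 -4 0 0 0" --pt "-1 1 -4 0 0 0" --pt "-1 1 -4 0 0 0"

```text
clock: 5.3
tcp_pos: [0.5713, 0.1707, 0.0066]
tcp_rot: [-0.0, 0.11, 0.994, -0.0]
force: [-0.4, -0.4, -0.5]
gripper_width: 0.0424
gripper_force: 0.0
```

Call:
jog_arm --pt "0 0 0 0 0 0" --pt "0 0 0 0 0 0" --pt "0 0 0 0 0 0" --pt "0 0 0 0 0 0" --pt "0 0 0 0 0 0" --claw 0 --force 40

```text
clock: 5.8
tcp_pos: [0.5713, 0.1707, 0.0066]
tcp_rot: [0.0, 0.11, 0.994, 0.0]
force: [0.1, 1.0, 0.3]
gripper_width: 0.0293
gripper_force: 40.0
```

Call:
jog_arm --pt "0 0 10 0 0 0" --pt "0 0 30 0 0 0" --pt "0 0 60 0 0 0" --pt "0 0 95 0 0 0" --pt "0 0 120 0 0 0"

```text
clock: 6.3
tcp_pos: [0.5717, 0.1708, 0.1293]
tcp_rot: [0.001, 0.11, 0.994, 0.0]
force: [0.8, -0.2, -0.5]
gripper_width: 0.0297
gripper_force: 40.0
```

Call:
jog_arm --pt "8 -30 0 0 0 -7.8" --pt "16 -60 0 0 0 -15.6" --pt "24 -90 0 0 0 -23.4" --pt "32 -120 0 0 0 -31.2" --pt "40 -150 0 0 0 -39"

```text
clock: 6.8
tcp_pos: [0.6114, 0.0195, 0.1273]
tcp_rot: [0.0, 0.438, 0.899, 0.0]
force: [-0.1, -0.2, -1.4]
gripper_width: 0.0297
gripper_force: 40.0
```

Call:
jog_arm --pt "8 -30 0 0 0 -7.8" --pt "16 -60 0 0 0 -15.6" --pt "23 -90 0 0 0 -23.4" --pt "30 -120 0 0 0 -31.2" --pt "31 -142 0 0 0 -38.9"

```text
clock: 7.3
tcp_pos: [0.6428, -0.1233, 0.1273]
tcp_rot: [0.0, 0.712, 0.702, 0.0]
force: [0.3, 0.2, 0.3]
gripper_width: 0.0298
gripper_force: 40.0
```

Call:
jog_arm --pt "0 0 0 0 0 0" --pt "0 0 0 0 0 0" --pt "0 0 0 0 0 0" --pt "0 0 0 0 0 0" --pt "0 0 0 0 0 0"

```text
clock: 7.8
tcp_pos: [0.6423, -0.1204, 0.1267]
tcp_rot: [-0.0, 0.71, 0.705, 0.0]
force: [-0.5, 0.4, -1.2]
gripper_width: 0.0299
gripper_force: 40.0
```

```bash
cat > st.py <<'E'
from fr import *
def st():
    o=status.get_obs(); q=o["tcp_rot"]; M=R.from_quat([q[1],q[2],q[3],q[0]]).as_matrix()
    print(o["clock"],np.round(o["tcp_pos"],4),"yaw",np.degrees(np.arctan2(M[1,1],M[0,1])).round(2),"zax",M[:,2].round(4),"F",np.round(o["force"],2),"T",np.round(o["torque"],3),o["gripper_width"],o["gripper_force"])
def held(p,d,C,lo,hi,box):
    W=cloud(C,d); t=timber(p).astype(bool)&(d>0)&(W[...,2]>lo)&(W[...,2]<hi)&(W[...,0]>box[0])&(W[...,0]<box[1])&(W[...,1]>box[2])&(W[...,1]<box[3])
    q=W[t]; zt=np.percentile(q[:,2],80); q=q[abs(q[:,2]-zt)<.004]; print("held z",zt.round(4),len(q),cv2.minAreaRect((q[:,:2]*1000).astype(np.float32)))
E
python3 - <<'E'
from st import *
st()
for n in ("top","wrist"):
    C=cam(n); p,d=viewer.snapshot(n); cv2.imwrite(f"pics/{n}3.png",p[:,:,::-1]); np.savez(f"{n}3.npz",p=p,d=d,C=np.array(C,dtype=object))
    held(p,d,C,.1,.18,(.55,.75,-.3,.05))
E
```

```text
7.8 [ 0.6423 -0.1204  0.1267] yaw -0.41 zax [-1.e-04  1.e-04 -1.e+00] F [-0.47  0.42 -1.17] T [-0.048  0.063  0.016] 0.02988345572116271 39.99866724014282
held z 0.156 334 ((641.5079956054688, -119.91819763183594), (194.2930450439453, 28.929594039916992), 89.46991729736328)
held z 0.153 17242 ((649.8397827148438, -108.50829315185547), (173.72784423828125, 44.55779266357422), 89.44717407226562)
```

View pics/wrist3.png

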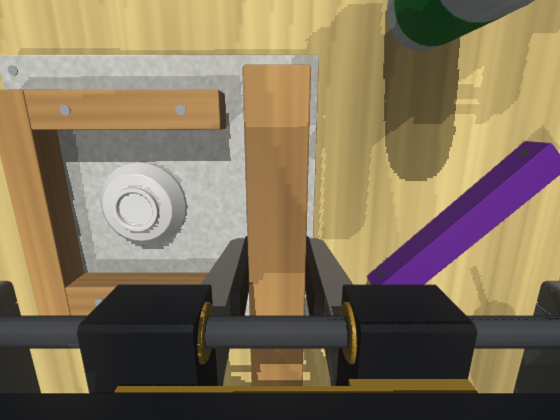

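The wrist view shows the batten held level and square: far end at (277,66), left side's end face at (222,110), dish untouched at (140,205). I'll lower it in the stand-off position.

Call:
jog_arm --pt "0 0 -25 0 0 0" --pt "0 0 -50 0 0 0" --pt "0 0 -75 0 0 0" --pt "0 0 -90 0 0 0" --pt "0 0 -98 0 0 0"

```text
clock: 8.4
tcp_pos: [0.6416, -0.121, 0.0272]
tcp_rot: [-0.001, 0.71, 0.704, -0.001]
force: [0.2, -0.3, -0.4]
gripper_width: 0.0294
gripper_force: 40.0
```

Call:
jog_arm --pt "0 0 0 0 0 0" --pt "0 0 0 0 0 0" --pt "0 0 0 0 0 0" --pt "0 0 0 0 0 0" --pt "0 0 0 0 0 0"

```text
clock: 8.9
tcp_pos: [0.6427, -0.1214, 0.0293]
tcp_rot: [0.0, 0.71, 0.704, 0.0]
force: [-0.1, -0.6, -1.1]
gripper_width: 0.0299
gripper_force: 40.0
```

Run:
```python
from st import *
st()
for n in ("top","side","wrist"):
    C=cam(n); p,d=viewer.snapshot(n); cv2.imwrite(f"pics/{n}4.png",p[:,:,::-1]); print(n)
    held(p,d,C,.04,.07,(.62,.7,-.3,.05)); frame(p,d,C)
    if n=="wrist":
        W=cloud(C,d); t=timber(p).astype(bool)&(d>0)
        for nm,m in (("batten end",(abs(W[...,2]-.053)<.006)&(W[...,0]>.632)&(W[...,0]<.652)),("side outer",(abs(W[...,2]-.048)<.004)&(W[...,0]>.57)&(W[...,0]<.595))):
            q=W[t&m&(W[...,1]<.05)]; print(nm,len(q),"max y",np.sort(q[:,1])[-8:].mean().round(4),"z",np.median(q[:,2]).round(4))
```

```text
8.9 [ 0.6427 -0.1214  0.0293] yaw -0.51 zax [ 1.e-03 -2.e-04 -1.e+00] F [-0.1  -0.61 -1.1 ] T [-0.086  0.079 -0.065] 0.029894753988776404 39.99867796897888
top
held z 0.0583 250 ((641.79638671875, -117.79225158691406), (185.191162109375, 28.91990089416504), 89.40496063232422)
U ((566.3572387695312, -36.87409973144531), (24.994216918945312, 166.14503479003906), 89.35796356201172) z 0.04909442137267961
L 243 ((566.3572387695312, -36.87409973144531), (24.994216918945312, 166.14503479003906), 89.35796356201172) maxx 0.5992
board z 0.01812345801251758
side
held z 0.0568 280 ((642.5181884765625, -152.01449584960938), (144.09384155273438, 32.18264389038086), 89.05728149414062)
U ((542.8015747070312, -122.7966537475586), (203.54005432128906, 252.9120330810547), 89.60350799560547) z 0.04766139919543022
L 213 ((522.9708251953125, -38.265201568603516), (34.635162353515625, 105.40643310546875), 89.5099868774414) maxx 0.5714
R 367 ((562.1451416015625, -198.38140869140625), (52.278541564941406, 183.0366668701172), 89.82606506347656) maxx 0.644
board z 0.017779027768296096
wrist
held z 0.0553 17256 ((650.1165161132812, -109.22650909423828), (173.37063598632812, 44.799625396728516), 89.49842071533203)
U ((546.4959716796875, -97.67593383789062), (203.5622100830078, 160.84410095214844), 32.4710578918457) z 0.04748882970010057
L 11935 ((568.90185546875, -35.80510711669922), (29.621368408203125, 118.90914154052734), 89.48212432861328) maxx 0.6009
R 1276 ((510.06402587890625, -198.37152099609375), (18.61057472229004, 32.66264343261719), 89.4527816772461) maxx 0.5257
board z 0.01749335306645039
batten end 11626 max y -0.0225 z 0.0548
side outer 3498 max y -0.0212 z 0.0475
```

Call:
jog_arm --pt "0 1 -2 0 0 0" --pt "0 1 -4 0 0 0" --pt "0 1 -6 0 0 0" --pt "0 1 -7 0 0 0" --pt "0 1 -7 0 0 0"

```text
clock: 9.55
tcp_pos: [0.6421, -0.1203, 0.0216]
tcp_rot: [-0.0, 0.71, 0.704, -0.0]
force: [-1.8, 0.5, 2.1]
gripper_width: 0.0299
gripper_force: 40.0
```

Call:
jog_arm --pt "-5 0 0 0 0 0" --pt "-10 0 0 0 0 0" --pt "-15 0 0 0 0 0" --pt "-20 0 0 0 0 0" --pt "-22 0 0 0 0 0"

```text
clock: 10.05
tcp_pos: [0.6196, -0.1203, 0.0216]
tcp_rot: [-0.0, 0.71, 0.704, -0.0]
force: [0.5, -0.1, 0.1]
gripper_width: 0.0297
gripper_force: 40.0
```

Call:
jog_arm --pt "0 0 0 0 0 0" --pt "0 0 0 0 0 0" --pt "0 0 0 0 0 0" --pt "0 0 0 0 0 0" --pt "0 0 0 0 0 0"

```text
clock: 10.55
tcp_pos: [0.6195, -0.1203, 0.0216]
tcp_rot: [-0.001, 0.71, 0.704, -0.001]
force: [-4.4, -1.1, 5.9]
gripper_width: 0.0297
gripper_force: 40.0
```

Run:
```python
from st import *
st()
C=cam("wrist"); p,d=viewer.snapshot("wrist"); cv2.imwrite("pics/w5.png",p[:,:,::-1])
W=cloud(C,d); cv2.imwrite("pics/w5.png",p[:,:,::-1]); t=timber(p).astype(bool)&(d>0)
st(); held(p,d,C,.04,.07,(.607,.66,-.3,.05))
L=W[t&(W[...,1]<.05)&(W[...,1]>-.09)&(abs(W[...,2]-.048)<.006)]
for lo,hi in ((.57,.594),(.612,.626)):
    q=L[(L[:,0]>lo)&(L[:,0]<hi)]; print(lo,"max y",np.sort(q[:,1])[-8:].mean().round(4),"z",np.median(q[:,2]).round(4))
```

```text
10.55 [ 0.6195 -0.1203  0.0216] yaw -0.51 zax [-1.8e-03  1.0e-04 -1.0e+00] F [-4.43 -1.11  5.9 ] T [-0.141  0.855 -0.053] 0.02967842821322754 40.00075042247772
10.6 [ 0.6195 -0.1203  0.0216] yaw -0.51 zax [-1.8e-03  1.0e-04 -1.0e+00] F [-4.76  0.11  5.76] T [-0.159  0.826 -0.056] 0.029811420666791662 40.00076472759247
held z 0.048 16297 ((621.1898803710938, -108.30211639404297), (173.98072814941406, 28.545564651489258), 89.92576599121094)
0.57 max y -0.0211 z 0.0475
0.612 max y -0.0215 z 0.0475
```

View pics/w5.png

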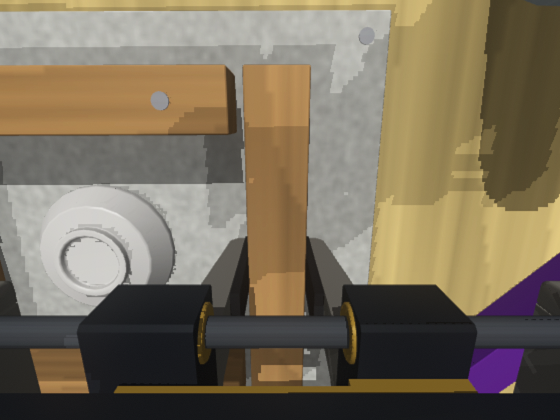

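The wrist view shows the batten standing on the board with its end (277,66) level with the side's outer face at (115,66), and a gap of about 7 mm between (236,100) and (244,100). I'll ease the down force a little and close slowly.

Call:
jog_arm --pt "-1 0 0.3 0 0 0" --pt "-2 0 0.3 0 0 0" --pt "-3 0 0.3 0 0 0" --pt "-4 0 0.3 0 0 0" --pt "-4 0 0.3 0 0 0"

```text
clock: 11.1
tcp_pos: [0.6161, -0.1203, 0.0217]
tcp_rot: [-0.0, 0.71, 0.704, -0.0]
force: [0.6, -0.8, -0.3]
gripper_width: 0.0298
gripper_force: 40.0
```

Call:
jog_arm --pt "-0.3 0 0 0 0 0" --pt "-0.6 0 0 0 0 0" --pt "-0.9 0 0 0 0 0" --pt "-1.2 0 0 0 0 0" --pt "-1.2 0 0 0 0 0"

```text
clock: 11.6
tcp_pos: [0.6151, -0.1203, 0.0219]
tcp_rot: [0.0, 0.71, 0.704, 0.0]
force: [0.2, 0.6, -1.4]
gripper_width: 0.0295
gripper_force: 40.0
```

Call:
jog_arm --pt "-0.3 0 0 0 0 0" --pt "-0.6 0 0 0 0 0" --pt "-0.9 0 0 0 0 0" --pt "-1.2 0 0 0 0 0" --pt "-1.2 0 0 0 0 0"

```text
clock: 12.1
tcp_pos: [0.6139, -0.1203, 0.0219]
tcp_rot: [-0.0, 0.71, 0.704, -0.0]
force: [0.2, 0.1, -0.9]
gripper_width: 0.0295
gripper_force: 40.0
```

Call:
jog_arm --pt "-0.2 0 0 0 0 0" --pt "-0.4 0 0 0 0 0" --pt "-0.6 0 0 0 0 0" --pt "-0.6 0 0 0 0 0" --pt "-0.6 0 0 0 0 0"

```text
clock: 12.6
tcp_pos: [0.6133, -0.1203, 0.0219]
tcp_rot: [-0.0, 0.71, 0.704, -0.0]
force: [-0.1, 0.5, -0.3]
gripper_width: 0.0301
gripper_force: 40.0
```

Call:
jog_arm --pt "-0.2 0 0 0 0 0" --pt "-0.4 0 0 0 0 0" --pt "-0.6 0 0 0 0 0" --pt "-0.6 0 0 0 0 0" --pt "-0.6 0 0 0 0 0"

```text
clock: 13.1
tcp_pos: [0.6128, -0.1203, 0.0219]
tcp_rot: [0.0, 0.71, 0.704, 0.0]
force: [0.9, -0.3, -1.1]
gripper_width: 0.0297
gripper_force: 40.0
```

Call:
jog_arm --pt "-0.2 0 0 0 0 0" --pt "-0.4 0 0 0 0 0" --pt "-0.4 0 0 0 0 0" --pt "-0.4 0 0 0 0 0" --pt "-0.4 0 0 0 0 0"

```text
clock: 13.6
tcp_pos: [0.6127, -0.1203, 0.022]
tcp_rot: [0.0, 0.71, 0.704, 0.0]
force: [3.6, 0.9, -2.8]
gripper_width: 0.0295
gripper_force: 40.0
```

Call:
jog_arm --pt "-0.2 0 -0.1 0 0 0" --pt "-0.4 0 -0.2 0 0 0" --pt "-0.4 0 -0.2 0 0 0" --pt "-0.4 0 -0.2 0 0 0" --pt "-0.4 0 -0.2 0 0 0"

```text
clock: 14.1
tcp_pos: [0.6127, -0.1203, 0.022]
tcp_rot: [0.001, 0.71, 0.704, 0.001]
force: [5.7, 1.2, -2.3]
gripper_width: 0.0299
gripper_force: 40.0
```

```bash
python3 -c "
from st import *
st()
fs=[]
for i in range(6):
    C=cam('wrist'); p,d=viewer.snapshot('wrist'); o=status.get_obs(); fs.append(np.r_[o['force'],o['torque']])
print(np.mean(fs,0).round(3)); st()
W=cloud(C,d); L=W[timber(p).astype(bool)&(d>0)&(W[...,1]<.05)&(W[...,1]>-.09)&(abs(W[...,2]-.048)<.006)]
for lo,hi in ((.57,.59),(.604,.62)):
    q=L[(L[:,0]>lo)&(L[:,0]<hi)]; print(lo,np.sort(q[:,1])[-8:].mean().round(4),np.median(q[:,2]).round(4))
"
```

```text
14.1 [ 0.6127 -0.1203  0.022 ] yaw -0.51 zax [ 1.6e-03 -1.0e-04 -1.0e+00] F [ 5.72  1.22 -2.31] T [ 0.266 -0.771  0.214] 0.029875532242273194 40.002368688583374
[ 4.932  1.408 -2.208  0.219 -0.785  0.133]
14.4 [ 0.6127 -0.1203  0.0219] yaw -0.51 zax [ 1.5e-03 -1.0e-04 -1.0e+00] F [ 4.59  1.84 -2.55] T [ 0.25  -0.785  0.119] 0.029825384055936002 40.00235617160797
0.57 -0.0211 0.0475
0.604 -0.0215 0.0478
```

Call:
jog_arm --pt "-0.2 0 0 0 0 0.05" --pt "-0.4 0 0 0 0 0.1" --pt "-0.5 0 0 0 0 0.15" --pt "-0.5 0 0 0 0 0.15" --pt "-0.5 0 0 0 0 0.15"

```text
clock: 14.9
tcp_pos: [0.6127, -0.1203, 0.022]
tcp_rot: [0.001, 0.709, 0.705, 0.001]
force: [7.5, 1.2, -3.9]
gripper_width: 0.0296
gripper_force: 40.0
```

```bash
cat > av.py <<'E'
from st import *
fs=[]
for i in range(8):
    viewer.snapshot('side'); o=status.get_obs(); fs.append(np.r_[o['force'],o['torque']])
print(np.mean(fs,0).round(3),np.std(fs,0).round(2)); st()
E
python3 av.py
```

```text
[ 7.017  1.533 -3.89   0.243 -1.103 -0.035] [0.51 0.54 0.34 0.01 0.03 0.03]
15.3 [ 0.6127 -0.1203  0.022 ] yaw -0.39 zax [ 2.6e-03 -1.0e-04 -1.0e+00] F [ 7.26  0.96 -4.34] T [ 0.224 -1.122  0.01 ] 0.030130370762615398 39.997857213020325
```

Call:
jog_arm --pt "-0.2 0 -0.2 0 0 0" --pt "-0.4 0 -0.4 0 0 0" --pt "-0.7 0 -0.5 0 0 0" --pt "-1 0 -0.5 0 0 0" --pt "-1.1 0 -0.5 0 0 0"

```text
clock: 15.8
tcp_pos: [0.6128, -0.1203, 0.022]
tcp_rot: [0.002, 0.71, 0.705, 0.002]
force: [9.4, 2.1, -2.8]
gripper_width: 0.0298
gripper_force: 40.0
```

```bash
python3 av.py
```

```text
[ 9.019  2.147 -2.382  0.366 -1.454  0.011] [0.49 0.37 0.53 0.03 0.04 0.03]
16.2 [ 0.6128 -0.1203  0.022 ] yaw -0.39 zax [ 4.8e-03 -3.0e-04 -1.0e+00] F [ 8.49  1.91 -3.17] T [ 0.374 -1.459  0.007] 0.02968350563594542 39.998218417167664
```

Call:
jog_arm --pt "-0.3 0 -0.1 0 0 0" --pt "-0.6 0 -0.2 0 0 0" --pt "-0.9 0 -0.3 0 0 0" --pt "-1.2 0 -0.3 0 0 0" --pt "-1.3 0 -0.3 0 0 0"

```text
clock: 16.7
tcp_pos: [0.6128, -0.1204, 0.0221]
tcp_rot: [0.003, 0.71, 0.705, 0.002]
force: [12.2, 2.7, -4.2]
gripper_width: 0.0296
gripper_force: 40.0
```

```bash
python3 av.py
```

```text
[ 1.2511e+01  2.5700e+00 -3.6840e+00  5.2900e-01 -2.0150e+00 -6.0000e-03] [0.37 0.69 0.48 0.04 0.03 0.03]
17.1 [ 0.6128 -0.1204  0.022 ] yaw -0.39 zax [ 7.2e-03 -4.0e-04 -1.0e+00] F [11.91  2.39 -4.18] T [ 0.476 -2.017  0.017] 0.030202184333709456 39.99782145023346
```

Run:
```python
from st import *
C=cam("wrist"); p,d=viewer.snapshot("wrist"); C2=cam("side"); p2,d2=viewer.snapshot("side")
cv2.imwrite("pics/fin.png",np.vstack([p[:300,:],cv2.resize(p2[180:300,180:380],(500,300))[:, :].copy() if 0 else cv2.resize(p2[180:300,170:394],(560,300))])[:,:,::-1])
held(p,d,C,.04,.07,(.604,.66,-.3,.05)); st()
```

```text
held z 0.0484 13995 ((616.2156372070312, -108.21755981445312), (174.39022827148438, 24.469614028930664), 89.98335266113281)
17.2 [ 0.6128 -0.1203  0.022 ] yaw -0.39 zax [ 7.2e-03 -4.0e-04 -1.0e+00] F [12.2   2.71 -3.34] T [ 5.200e-01 -2.025e+00  1.000e-03] 0.02984830514108599 39.99770522117615
```

View pics/fin.png

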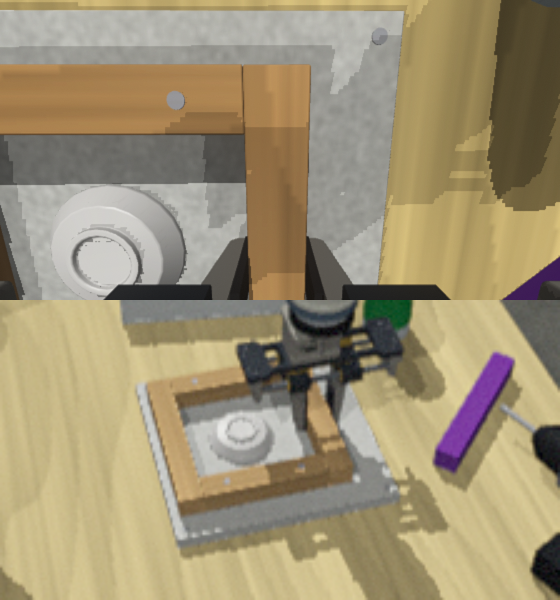

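The batten closes the frame. The joint is tight at (243,100) and the end is flush at (277,66). The dish at (240,435) is untouched, and the push is steady at about 12 N.

```bash
python3 -c "
from rig import job
print(job.job_done())"
```

```text
the job is handed in; nothing more can be done
None
```

The end batten is on the baseboard across the frame's open end, with the visible end flush to about 1 mm, and the arm is still holding it pressed at about 12 N shared evenly by both sides; the job is handed in, but no verdict came back.

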